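# Mark three containers as counted, in order

## Task

The stock count is logged in sequence: lightly press down the cap of the marker puck in front of the round tub, then the one in front of the open crate, then the one in front of the tall jar, so that each cap stays down. Only touch, do not pick up or push anything about; the carton has not been counted, so leave its cap up, and leave everything else where it stands.

Things in the scene. Friction and masses are not known exactly. Their poses are not given: they have to be found in the camera images.
- tub: Loose wide round cardboard tub with a white lid, 106 diameter x 84 high mm; origin at the centre of its underside, z up.
- tub_puck: Marker puck of the tub: loose low black disc, 72 mm diameter, 30 mm high, 0.3 to 0.5 kg, standing on the table about 120 mm in front (robot side) of the tub; all four pucks look alike. Origin at the centre of its underside, z up.
- tub_cap_top (a point): Centre of the flat top of the white round push cap (40 mm diameter) on the tub puck; 44 mm above the table when up, and it moves down with the cap.
- tub_cap (a joint): How far the tub cap is pushed down, m: 0 up, 0.010 at its hard stop. It yields at about 2.5 to 3 N, stays wherever it is left (no spring back), and counts as pressed from 0.005.
- crate: Loose open-topped square grey plastic crate, with offcuts inside, 118 x 118 x 70 high mm; origin at the centre of its underside, z up.
- crate_puck: Marker puck of the crate: loose low black disc, 72 mm diameter, 30 mm high, 0.3 to 0.5 kg, standing on the table about 120 mm in front (robot side) of the crate; all four pucks look alike. Origin at the centre of its underside, z up.
- crate_cap_top (a point): Centre of the flat top of the white round push cap (40 mm diameter) on the crate puck; 44 mm above the table when up, and it moves down with the cap.
- crate_cap (a joint): How far the crate cap is pushed down, m: 0 up, 0.010 at its hard stop. It yields at about 2.5 to 3 N, stays wherever it is left (no spring back), and counts as pressed from 0.005.
- jar: Loose tall narrow round jar with a steel lid, 62 diameter x 115 high mm; origin at the centre of its underside, z up.
- jar_puck: Marker puck of the jar: loose low black disc, 72 mm diameter, 30 mm high, 0.3 to 0.5 kg, standing on the table about 120 mm in front (robot side) of the jar; all four pucks look alike. Origin at the centre of its underside, z up.
- jar_cap_top (a point): Centre of the flat top of the white round push cap (40 mm diameter) on the jar puck; 44 mm above the table when up, and it moves down with the cap.
- jar_cap (a joint): How far the jar cap is pushed down, m: 0 up, 0.010 at its hard stop. It yields at about 2.5 to 3 N, stays wherever it is left (no spring back), and counts as pressed from 0.005.
- carton: Loose closed square cardboard carton taped over the top, 100 x 100 x 80 high mm; origin at the centre of its underside, z up.
- carton_puck: Marker puck of the carton: loose low black disc, 72 mm diameter, 30 mm high, 0.3 to 0.5 kg, standing on the table about 120 mm in front (robot side) of the carton; all four pucks look alike. Origin at the centre of its underside, z up.
- carton_cap_top (a point): Centre of the flat top of the white round push cap (40 mm diameter) on the carton puck; 44 mm above the table when up, and it moves down with the cap.
- carton_cap (a joint): How far the carton cap is pushed down, m: 0 up, 0.010 at its hard stop. It yields at about 2.5 to 3 N, stays wherever it is left (no spring back), and counts as pressed from 0.005.
- tape: Bystander, loose: roll of brown tape lying flat, 90 diameter x 25 high mm; origin on its underside, z up. Leave alone.
- little_jar: Bystander, loose: small glass jar with black lid, 40 diameter x 55 high mm; origin on its underside, z up. Leave alone.
- spatula: Bystander, loose: spatula lying on the table, 200 mm long; origin on its underside, z up. Leave alone.
- weight: Bystander, loose: brass balance weight, 38 diameter x 48 high mm; origin on its underside, z up. Leave alone.
- glue: Bystander, loose: white bottle, 38 diameter x 100 high mm; origin on its underside, z up. Leave alone.
Not all that is in view belongs to the job. What is shaped like the tub_puck but pink is not meant.

How it is judged:
On the way, in this order (a step that is already met when the one before it is completed fails the run):
1. the tub's cap is pressed down (value of joint tub_cap above 0.005 m), for 0.1 s.
2. the crate's cap is pressed down (value of joint crate_cap above 0.005 m), for 0.1 s.
3. the jar's cap is pressed down (value of joint jar_cap above 0.005 m), for 0.1 s.
At the end, for the whole second after the job is handed in: The caps of tub, crate and jar are each down by at least 5 mm, the carton's cap is up (under 2.5 mm); pucks and containers stand upright, at rest on the table, pucks within 25 mm and containers and bystanders within 20 mm of where they started (value of joint each of tub_cap, crate_cap, jar_cap above 0.005 m and value of joint carton_cap below 0.0025 m and height (world z) of each of tub_puck, crate_puck, jar_puck, carton_puck, tub, crate, jar, carton below 0.005 m and angle between each of tub_puck, crate_puck, jar_puck, carton_puck, tub, crate, jar, carton's own z axis and vertical below 0.1 rad and linear speed of each of tub_puck, crate_puck, jar_puck, carton_puck, tub, crate, jar, carton below 0.02 m/s and distance of each of tub_puck, crate_puck, jar_puck, carton_puck from where it was at the start of the episode below 0.025 m and distance of each of tub, crate, jar, carton, tape, little_jar, spatula, weight, glue from where it was at the start of the episode below 0.02 m); the robot touches nothing.
It fails at once if a cap is pushed (over 2.5 mm) out of turn: the crate's before the tub's is pressed, the jar's before the crate's, or the carton's at all (value of joint carton_cap above 0.0025 m or (value of joint crate_cap above 0.0025 m and value of joint tub_cap below 0.005 m) or (value of joint jar_cap above 0.0025 m and value of joint crate_cap below 0.005 m)).
It fails at once if a puck is pressed hard (over 20 N) (contact force between any of the fingers, the arm and tub_puck above 20 N or contact force between any of the fingers, the arm and crate_puck above 20 N or contact force between any of the fingers, the arm and jar_puck above 20 N or contact force between any of the fingers, the arm and carton_puck above 20 N).
It fails at once if a puck is lifted (8 mm), tipped (0.25 rad) or shoved (over 25 mm) (height (world z) of any of tub_puck, crate_puck, jar_puck, carton_puck above 0.008 m or angle between any of tub_puck, crate_puck, jar_puck, carton_puck's own z axis and vertical above 0.25 rad or distance of any of tub_puck, crate_puck, jar_puck, carton_puck from where it was at the start of the episode above 0.025 m).
It fails at once if a container is lifted (8 mm), tipped (0.25 rad) or shoved (over 20 mm) (height (world z) of any of tub, crate, jar, carton above 0.008 m or angle between any of tub, crate, jar, carton's own z axis and vertical above 0.25 rad or distance of any of tub, crate, jar, carton from where it was at the start of the episode above 0.02 m).
It fails at once if a bystander is moved (over 20 mm) (distance of any of tape, little_jar, spatula, weight, glue from where it was at the start of the episode above 0.02 m).
It also fails if it takes over 51 s, if anything falls off the work surface, if the arm or the gripper's body presses on something with over 40 N, if the wrist force passes 120 N, or if a joint passes its speed limit or range.

## Robot

A 6-joint arm with a two-finger parallel gripper is mounted at the origin on the work surface. World frame = base frame: x ahead of the robot, y to its left, z up, the work surface at z = 0. Lengths are in m, angles in rad, forces in N, time in s.
With the tool pointing down it reaches from about 0.325 to 0.9 m from the base axis. Payload 3.5 kg.
Tool frame: the origin (TCP) lies at the very end of the fingers, on their centre line; the grasp point (between the pads) lies 19 mm behind it; z points along the fingers, y is the line along which they close (so a half turn about z gives the same grasp; the last joint's range is limited). The gripper opens to 85 mm and grips with 20 to 120 N. Pads are 22 mm wide; open, the fingers measure 114 mm over their backs; the gripper's body (76 mm by 85 mm) begins 54 mm behind the grasp point. The pads swing forward as they close: fully open they stand 13 mm farther back than shut.
Start: joints at [1.113, 0.276, -0.026, 1.268, 0, 1.467], TCP at [0.217, 0.586, 0.231] pointing down, gripper open.
Joint ranges: [-3.12, 3.12], [-0.85, 1.88], [-1.08, 1.24], [-1.95, 2.15], [-1.57, 1.53], [-3.14, 3.14]. Speed limits (rad/s): [2.57, 2.57, 3.14, 3.14, 3.14, 3.14].

## Interface

Orientations are given as a 3x3 rotation matrix whose columns are the frame's x, y, z axes.
In Python, from cell import readout, optics, bot gives the robot as it stands.
- The arm moves only by the shell command python3 -m creep 'ROWS' [FORCE]. ROWS is JSON, a list of rows, each an object with "dp": the shift along the world's x, y, z in mm, a list of three; "yaw": the turn about the world's z in rad; "fingers": the opening, from 0 (shut) to 1 (fully open). A call has 1 to 10 rows; each row shifts and turns the commanded pose from where the row before left it; what a row does not reach is not made up. A row lasts 1/12 s, in which the tool goes at most 41.7 mm and 7.16 degrees, less where a joint would pass 70% of its speed; a pose out of reach is approached as far as the arm can. A call with a gripper value outside its range is refused whole. The fingers move at their own pace and stop on an object; FORCE is the grip in N (left out, the last holds). Time passes only in rows, so rows that do not move let the fingers close. It gives the time, the measured TCP pose, the force, the opening and the grip force at its end, in the units of the state.
- readout.read_state(): the state, without advancing time (a new reading comes with each control period).
- optics.capture(name): name is "scene" or "top"; returns the picture (384x512x3 uint8, red, green, blue); there is no depth.
- optics.camera_params(name): a dict with "fx", "fy", "cx", "cy" (pixels), "rvec" (rotation vector, rad) and "tvec" (3), from world to camera coordinates, as OpenCV has them. Camera axes: x right, y down, z forward; pixel columns grow to the right and rows downward; lengths in m; the calibration is good to about 2 mm. A picture is of the moment at which its call begins. camera_params takes no time and is no camera call.
- bot.sign_off(): hands the job in; it is judged then, once.
The state is a dict: "t": time; "qpos": joint angles; "joint_vel": joint speeds; "joint_torque": joint torques, N m; "tool_pos": TCP position; "tool_rot": TCP orientation; "contact_force": force on the tool from outside, world axes, zero at the start; "wrist_torque": the same for the moment, N m; "finger_gap": finger opening in m; "grip_force": force on a finger pad.
Only numpy, scipy, OpenCV 4.12 (cv2) and the standard library are available. Lean on these libraries where they do the work, as an engineer would, in place of code of your own. Each camera call takes 0.05 s, during which the arm holds its last target. There are 200 camera calls.

## Working session

There is one attempt and no reset: what is moved stays moved. The work goes in short steps, Python scripts to look and compute and a shell command to move; the robot and the scene stay as the last step left them, time stands still between calls to the robot, and variables do not carry over. Pictures are saved under pics/ and viewed, at most 10 in all, crops included, and the job is handed in when it is done.

```bash
mkdir -p pics
python3 - <<'E'
from cell import readout, optics
import cv2, json
for n in("scene","top"):
    im=optics.capture(n); cv2.imwrite(f"pics/{n}0.png",im[:,:,::-1])
    print(n,optics.camera_params(n))
s=readout.read_state(); print(s['t'],s['tool_pos'],s['tool_rot'],s['contact_force'],s['finger_gap'])
E
```

```text
scene {'fx': 392.7787190957701, 'fy': 392.7787190957701, 'cx': 254.22028394064768, 'cy': 186.77063274644883, 'rvec': array([ 1.66655438,  2.06712277, -0.66750646]), 'tvec': array([ 0.0794638 , -0.32419654,  1.29026937])}
top {'fx': 408.93159408581664, 'fy': 408.93159408581664, 'cx': 254.68012526095518, 'cy': 191.72984935366492, 'rvec': array([ 2.20273405, -2.13730194,  0.11357799]), 'tvec': array([-0.01398135,  0.47530468,  1.20505955])}
0.1 [0.21682095 0.58544302 0.23024155] [[-9.37710727e-01  3.47415837e-01 -9.10067419e-04]
 [ 3.47416964e-01  9.37708934e-01 -1.84617979e-03]
 [ 2.11986251e-04 -2.04735546e-03 -9.99997882e-01]] [-0.95193597 -0.68342146  0.21542448] 0.08542957024629186
```

View pics/top0.png

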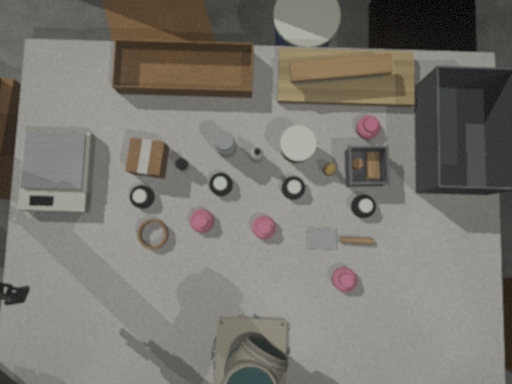

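View pics/scene0.png

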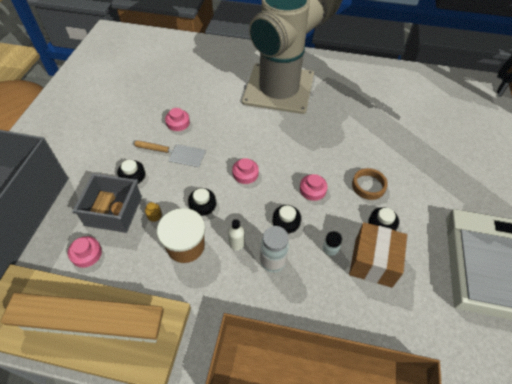

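The top view shows the tub at (298,143) with its cap at (293,187), the crate at (367,166) with its cap at (363,206), the jar at (226,144) with its cap at (220,184), and the carton at (147,157) with its cap at (141,197). In the scene view the same caps are at (202,196), (129,167), (288,213) and (384,216). Next I'll measure the cap centres in both views.

```bash
cat > h.py <<'E'
import cv2, numpy as np
from cell import optics
P={n:optics.camera_params(n) for n in("scene","top")}
def KRt(n):
    p=P[n]; return np.array([[p['fx'],0,p['cx']],[0,p['fy'],p['cy']],[0,0,1]]),cv2.Rodrigues(p['rvec'])[0],p['tvec']
def ray(n,uv,z):
    K,R,t=KRt(n); c=-R.T@t; d=R.T@np.linalg.solve(K,[*uv,1]); return c+d*(z-c[2])/d[2]
def tri(a,b):
    Ms=[K@np.c_[R,t] for K,R,t in (KRt('scene'),KRt('top'))]
    X=cv2.triangulatePoints(*Ms,np.float64(a),np.float64(b)).ravel(); return X[:3]/X[3]
def cap(im,uv,r=13,thr=130):
    g=cv2.cvtColor(im,cv2.COLOR_RGB2GRAY); m=np.zeros_like(g); cv2.circle(m,uv,r,255,-1)
    m=((g>thr)&(m>0)).astype(np.uint8)
    n,l,s,c=cv2.connectedComponentsWithStats(m)
    ok=[i for i in range(1,n) if s[i,4]>20]
    i=min(ok,key=lambda i:np.hypot(*(c[i]-uv))); return c[i],s[i]
E
python3 - <<'E'
from h import *
s=cv2.imread('pics/scene0.png')[:,:,::-1].copy();t=cv2.imread('pics/top0.png')[:,:,::-1].copy()
np.set_printoptions(precision=4,suppress=True)
for k,a,b in [('tub',(202,196),(293,187)),('crate',(129,167),(363,206)),('jar',(288,213),(220,184)),('carton',(384,216),(141,197))]:
    ca,sa=cap(s,a,9);cb,sb=cap(t,b,9)
    print(k,ca,sa[2:],cb,sb[2:],'S',ray('scene',ca,.044),'T',ray('top',cb,.044),'tri',tri(ca,cb))
for k,b,z in [('tub',(298,143),.084),('crate',(367,166),.07),('jar',(226,144),.115),('carton',(147,157),.08),('weight',(330,170),.048),('glue',(257,152),.1)]: print(k,ray('top',b,z))
for y in range(176,200,2): print(cv2.cvtColor(t,cv2.COLOR_RGB2GRAY)[y,280:306:2])
E
```

```text
tub [201.07  195.265] [ 16  17 200] [293.8298 186.2695] [ 14  14 141] S [ 0.497  -0.1113  0.044 ] T [ 0.4933 -0.1151  0.044 ] tri [ 0.4936 -0.1144  0.0384]
crate [128.6513 165.7077] [ 16  16 195] [365.2867 205.1189] [ 14  13 143] S [ 0.4469 -0.3239  0.044 ] T [ 0.4437 -0.3271  0.044 ] tri [ 0.4437 -0.3275  0.0393]
jar [287.5592 212.4739] [ 16  18 211] [219.8489 182.8489] [ 13  13 139] S [0.5007 0.1075 0.044 ] T [0.4968 0.1043 0.044 ] tri [0.4973 0.106  0.0384]
carton [385.9213 215.0337] [ 15  17 178] [138.9296 195.5634] [ 13  14 142] S [0.4565 0.3413 0.044 ] T [0.4518 0.3415 0.044 ] tri [0.4523 0.3431 0.038 ]
tub [ 0.615  -0.1207  0.084 ]
crate [ 0.5562 -0.3247  0.07  ]
jar [0.5988 0.0852 0.115 ]
carton [0.5612 0.3146 0.08  ]
weight [ 0.5446 -0.221   0.048 ]
glue [ 0.5817 -0.0028  0.1   ]
[108 102 110 131 121 105  92  90 107 137 156 156 143]
[108 100  99  83  58  48  47  51  53  62 113 144 155]
[134 104  73  52  47 101 133 145 121  80  51 105 152]
[138 113  63  53 105 169 174 177 176 158  85  57 137]
[135  90  49  58 152 177 176 176 175 178 131  49  87]
[134  72  49  82 166 175 176 175 174 176 147  58  61]
[130  63  43  69 159 175 173 173 176 174 140  49  66]
[132  65  50  53 124 171 177 175 177 166 105  48  74]
[151  96  48  45  70 123 158 168 159 114  53  42  85]
[158 138  68  47  54  57  75  83  70  47  46  66 111]
[152 151 114  67  47  51  47  55  44  46  65 105 122]
[154 152 149 135  94  58  47  50  57  85 106 116 114]
```

```bash
python3 -m creep '[{"dp":[14,-35,0],"yaw":0,"fingers":0},{"dp":[14,-35,0],"yaw":0,"fingers":0},{"dp":[14,-35,0],"yaw":0,"fingers":0},{"dp":[14,-35,0],"yaw":0,"fingers":0},{"dp":[14,-35,0],"yaw":0,"fingers":0},{"dp":[14,-35,0],"yaw":0,"fingers":0},{"dp":[14,-35,0],"yaw":0,"fingers":0},{"dp":[14,-35,0],"yaw":0,"fingers":0},{"dp":[14,-35,0],"yaw":0,"fingers":0},{"dp":[14,-35,0],"yaw":0,"fingers":0}]' 20
python3 -m creep '[{"dp":[14,-35,0],"yaw":0,"fingers":0},{"dp":[14,-35,0],"yaw":0,"fingers":0},{"dp":[14,-35,0],"yaw":0,"fingers":0},{"dp":[14,-35,0],"yaw":0,"fingers":0},{"dp":[14,-35,0],"yaw":0,"fingers":0},{"dp":[14,-35,0],"yaw":0,"fingers":0},{"dp":[14,-35,0],"yaw":0,"fingers":0},{"dp":[14,-35,0],"yaw":0,"fingers":0},{"dp":[0,0,0],"yaw":0,"fingers":0},{"dp":[0,0,0],"yaw":0,"fingers":0}]'
```

```text
t: 0.93
tool_pos: [0.357, 0.2342, 0.231]
tool_rot: [[-0.938, 0.347, -0.0], [0.347, 0.938, -0.0], [0.0, -0.0, -1.0]]
contact_force: [1.3, -0.4, 0.8]
finger_gap: -0.0001
grip_force: 0.0
t: 1.77
tool_pos: [0.4693, -0.0455, 0.2308]
tool_rot: [[-0.936, 0.351, -0.001], [0.351, 0.936, 0.0], [0.001, 0.0, -1.0]]
contact_force: [0.1, 1.0, -0.1]
finger_gap: 0.0001
grip_force: 0.0
```

```bash
python3 -m creep '[{"dp":[13,-34,0],"yaw":0,"fingers":0},{"dp":[13,-34,0],"yaw":0,"fingers":0},{"dp":[0,0,-30],"yaw":0,"fingers":0},{"dp":[0,0,-30],"yaw":0,"fingers":0},{"dp":[0,0,-30],"yaw":0,"fingers":0},{"dp":[0,0,-30],"yaw":0,"fingers":0},{"dp":[0,0,-30],"yaw":0,"fingers":0},{"dp":[0,0,-15],"yaw":0,"fingers":0},{"dp":[0,0,0],"yaw":0,"fingers":0},{"dp":[0,0,0],"yaw":0,"fingers":0}]'
python3 - <<'E'
from h import *
a=optics.capture('scene');b=optics.capture('top')
o=np.hstack([cv2.resize(x[y0:y0+100,x0:x0+100],(400,400),interpolation=cv2.INTER_CUBIC) for x,y0,x0 in((a,146,152),(b,136,243))])
cv2.imwrite('pics/c1.png',o[:,:,::-1])
E
```

```text
t: 2.6
tool_pos: [0.4937, -0.1103, 0.0655]
tool_rot: [[-0.938, 0.346, -0.003], [0.346, 0.938, 0.001], [0.003, 0.0, -1.0]]
contact_force: [0.4, 0.4, 0.1]
finger_gap: -0.0
grip_force: 0.0
```

View pics/c1.png

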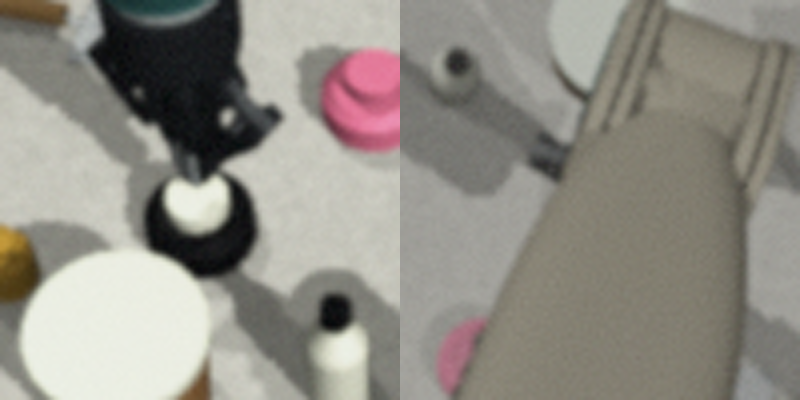

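The fingertip is over the cap in the scene view: tip at crop (195,178), cap at (197,205). It is 21 mm above the cap, so I'll lower it gently.

```bash
python3 -m creep '[{"dp":[0,-2,-8],"yaw":0,"fingers":0},{"dp":[0,0,-6],"yaw":0,"fingers":0},{"dp":[0,0,-4],"yaw":0,"fingers":0},{"dp":[0,0,-2],"yaw":0,"fingers":0},{"dp":[0,0,-2],"yaw":0,"fingers":0},{"dp":[0,0,-2],"yaw":0,"fingers":0},{"dp":[0,0,0],"yaw":0,"fingers":0}]'
python3 -m creep '[{"dp":[0,0,-1],"yaw":0,"fingers":0},{"dp":[0,0,-1],"yaw":0,"fingers":0},{"dp":[0,0,-1],"yaw":0,"fingers":0},{"dp":[0,0,0],"yaw":0,"fingers":0},{"dp":[0,0,0],"yaw":0,"fingers":0}]'
```

```text
t: 3.28
tool_pos: [0.4951, -0.114, 0.0421]
tool_rot: [[-0.938, 0.348, -0.0], [0.348, 0.938, 0.0], [0.0, -0.0, -1.0]]
contact_force: [-0.6, 0.2, 0.4]
finger_gap: -0.0
grip_force: 0.0
t: 3.7
tool_pos: [0.4953, -0.114, 0.0393]
tool_rot: [[-0.938, 0.347, 0.0], [0.347, 0.938, -0.0], [-0.0, -0.0, -1.0]]
contact_force: [-0.2, 1.0, 0.8]
finger_gap: -0.0
grip_force: 0.7
```

```bash
python3 -m creep '[{"dp":[0,0,-1],"yaw":0,"fingers":0},{"dp":[0,0,-1],"yaw":0,"fingers":0}]'
python3 -m creep '[{"dp":[0,0,-1],"yaw":0,"fingers":0},{"dp":[0,0,0],"yaw":0,"fingers":0}]'
```

```text
t: 3.87
tool_pos: [0.4953, -0.114, 0.0374]
tool_rot: [[-0.938, 0.347, 0.0], [0.347, 0.938, -0.0], [-0.0, -0.0, -1.0]]
contact_force: [-0.7, 0.3, 2.8]
finger_gap: -0.0001
grip_force: 1.3
t: 4.03
tool_pos: [0.4952, -0.114, 0.0362]
tool_rot: [[-0.938, 0.347, 0.0], [0.347, 0.938, -0.0], [-0.0, -0.0, -1.0]]
contact_force: [-0.5, -0.6, 1.5]
finger_gap: -0.0002
grip_force: 0.5
```

```bash
python3 -m creep '[{"dp":[0,0,-1],"yaw":0,"fingers":0},{"dp":[0,0,0],"yaw":0,"fingers":0},{"dp":[0,0,0],"yaw":0,"fingers":0}]'
python3 -m creep '[{"dp":[0,0,10],"yaw":0,"fingers":0},{"dp":[0,0,25],"yaw":0,"fingers":0},{"dp":[0,0,30],"yaw":0,"fingers":0},{"dp":[-8,-35,20],"yaw":0,"fingers":0},{"dp":[-8,-35,0],"yaw":0,"fingers":0},{"dp":[-8,-35,0],"yaw":0,"fingers":0},{"dp":[-8,-35,0],"yaw":0,"fingers":0},{"dp":[-8,-35,0],"yaw":0,"fingers":0},{"dp":[-10,-37,0],"yaw":0,"fingers":0},{"dp":[0,0,0],"yaw":0,"fingers":0}]'
python3 - <<'E'
from h import *
a=optics.capture('scene');b=optics.capture('top')
cv2.imwrite('pics/s2.png',a[:,:,::-1]);cv2.imwrite('pics/t2.png',b[:,:,::-1])
a0=cv2.imread('pics/scene0.png')[:,:,::-1]
o=np.hstack([cv2.resize(x[156:236,162:242],(400,400),interpolation=cv2.INTER_CUBIC) for x in(a0,a)])
cv2.imwrite('pics/c2.png',o[:,:,::-1])
for x in (a0.copy(),a): c,s=cap(x,(202,196),12,140);print(c,s)
E
```

```text
t: 4.28
tool_pos: [0.4953, -0.114, 0.0352]
tool_rot: [[-0.938, 0.347, 0.0], [0.347, 0.938, -0.0], [-0.0, -0.0, -1.0]]
contact_force: [0.1, -0.5, 0.3]
finger_gap: -0.0006
grip_force: 0.4
t: 5.12
tool_pos: [0.4447, -0.3326, 0.1216]
tool_rot: [[-0.936, 0.353, 0.002], [0.353, 0.936, -0.005], [-0.004, -0.004, -1.0]]
contact_force: [1.0, -0.6, -0.5]
finger_gap: 0.0001
grip_force: 0.0
[201.38655462 193.69327731] [193 184  20  20 238]
[200.92397661 196.77192982] [193 190  16  14 171]
```

View pics/c2.png

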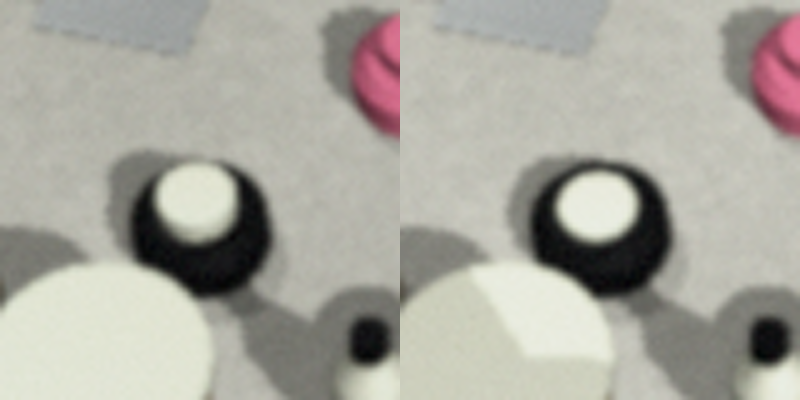

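The tub cap is clearly lower: the cap side at crop (195,235) has gone, and the puck hasn't moved. Next is the crate cap.

```bash
python3 -m creep '[{"dp":[0,0,-25],"yaw":0,"fingers":0},{"dp":[0,0,-25],"yaw":0,"fingers":0},{"dp":[0,0,-10],"yaw":0,"fingers":0},{"dp":[0,0,0],"yaw":0,"fingers":0},{"dp":[0,0,0],"yaw":0,"fingers":0}]'
python3 - <<'E'
from h import *
a=optics.capture('scene')
cv2.imwrite('pics/c3.png',cv2.resize(a[116:216,80:180],(500,500),interpolation=cv2.INTER_CUBIC)[:,:,::-1])
E
```

```text
t: 5.63
tool_pos: [0.4449, -0.3244, 0.0601]
tool_rot: [[-0.938, 0.346, -0.001], [0.346, 0.938, 0.002], [0.002, 0.001, -1.0]]
contact_force: [0.4, -0.2, 0.7]
finger_gap: 0.0002
grip_force: 0.0
```

View pics/c3.png

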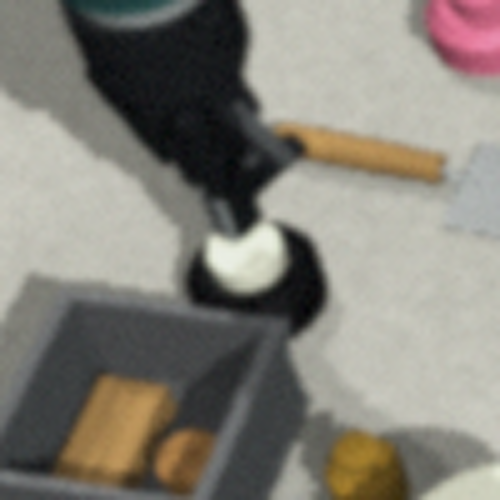

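The fingertip at crop (232,230) is just above the crate cap at (245,260), which is within tolerance. Pressing down to z = 0.035.

```bash
python3 -m creep '[{"dp":[0,0,-6],"yaw":0,"fingers":0},{"dp":[0,0,-5],"yaw":0,"fingers":0},{"dp":[0,0,-3],"yaw":0,"fingers":0},{"dp":[0,0,-2],"yaw":0,"fingers":0},{"dp":[0,0,-2],"yaw":0,"fingers":0},{"dp":[0,0,-2],"yaw":0,"fingers":0},{"dp":[0,0,-1],"yaw":0,"fingers":0},{"dp":[0,0,-1],"yaw":0,"fingers":0},{"dp":[0,0,-1],"yaw":0,"fingers":0}]'
python3 -m creep '[{"dp":[0,0,-1],"yaw":0,"fingers":0},{"dp":[0,0,-1],"yaw":0,"fingers":0},{"dp":[0,0,0],"yaw":0,"fingers":0},{"dp":[0,0,0],"yaw":0,"fingers":0}]'
```

```text
t: 6.43
tool_pos: [0.4451, -0.3259, 0.0374]
tool_rot: [[-0.938, 0.347, 0.0], [0.347, 0.938, 0.0], [0.0, 0.0, -1.0]]
contact_force: [-1.2, 0.8, 3.0]
finger_gap: -0.0005
grip_force: 1.3
t: 6.77
tool_pos: [0.4451, -0.3259, 0.0351]
tool_rot: [[-0.938, 0.347, -0.0], [0.347, 0.938, 0.0], [0.0, 0.0, -1.0]]
contact_force: [-1.1, -0.2, 1.0]
finger_gap: -0.0001
grip_force: 0.4
```

```bash
python3 -m creep '[{"dp":[0,0,10],"yaw":0,"fingers":0},{"dp":[0,0,25],"yaw":0,"fingers":0},{"dp":[0,0,35],"yaw":0,"fingers":0},{"dp":[0,0,35],"yaw":0,"fingers":0},{"dp":[4,36,0],"yaw":0,"fingers":0},{"dp":[4,36,0],"yaw":0,"fingers":0},{"dp":[4,36,0],"yaw":0,"fingers":0},{"dp":[4,36,0],"yaw":0,"fingers":0},{"dp":[4,36,0],"yaw":0,"fingers":0},{"dp":[4,36,0],"yaw":0,"fingers":0}]'
python3 -m creep '[{"dp":[4,36,0],"yaw":0,"fingers":0},{"dp":[5,36,0],"yaw":0,"fingers":0},{"dp":[5,36,0],"yaw":0,"fingers":0},{"dp":[5,36,0],"yaw":0,"fingers":0},{"dp":[5,36,0],"yaw":0,"fingers":0},{"dp":[5,36,0],"yaw":0,"fingers":0},{"dp":[0,0,0],"yaw":0,"fingers":0},{"dp":[0,0,0],"yaw":0,"fingers":0},{"dp":[0,0,-20],"yaw":0,"fingers":0},{"dp":[0,0,0],"yaw":0,"fingers":0}]'
python3 - <<'E'
from h import *
a=optics.capture('scene'); a0=cv2.imread('pics/scene0.png')[:,:,::-1].copy()
for x in (a0,a): print(cap(x,(129,167),12,140))
o=np.hstack([cv2.resize(x[y:y+80,u:u+80],(400,400),interpolation=cv2.INTER_CUBIC) for x,y,u in((a,127,89),(a,156,248))])
cv2.imwrite('pics/c4.png',o[:,:,::-1])
E
```

```text
t: 7.6
tool_pos: [0.4694, -0.1086, 0.1412]
tool_rot: [[-0.938, 0.348, 0.002], [0.348, 0.938, -0.001], [-0.002, -0.0, -1.0]]
contact_force: [1.1, -0.0, 0.2]
finger_gap: -0.0001
grip_force: 0.0
t: 8.43
tool_pos: [0.4961, 0.1051, 0.1183]
tool_rot: [[-0.937, 0.348, -0.004], [0.348, 0.937, -0.001], [0.003, -0.002, -1.0]]
contact_force: [-1.8, -0.9, -1.0]
finger_gap: -0.0002
grip_force: 0.0
(array([128.85407725, 164.17596567]), array([121, 155,  18,  19, 233], dtype=int32))
(array([129.06081081, 167.50675676]), array([122, 162,  15,  12, 148], dtype=int32))
```

View pics/c4.png

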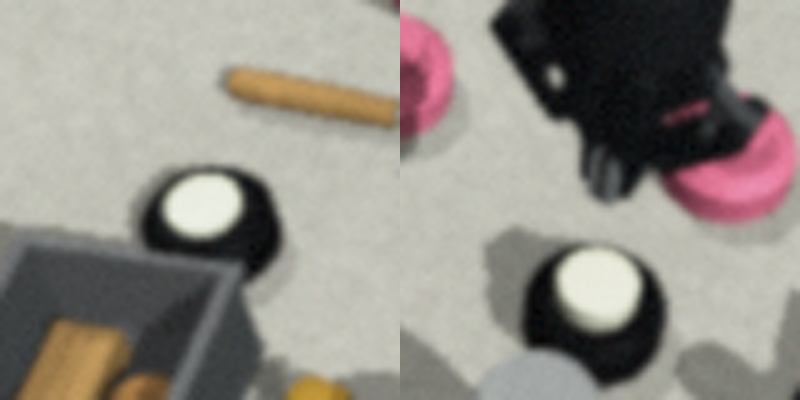

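The crate cap is down flat at crop (203,205). The fingertip hangs above the jar cap, which is still up. Next I'll lower onto it and press.

```bash
python3 -m creep '[{"dp":[0,0,-20],"yaw":0,"fingers":0},{"dp":[0,0,-20],"yaw":0,"fingers":0},{"dp":[0,0,-15],"yaw":0,"fingers":0},{"dp":[0,0,-5],"yaw":0,"fingers":0},{"dp":[0,0,0],"yaw":0,"fingers":0},{"dp":[0,0,0],"yaw":0,"fingers":0}]'
python3 -m creep '[{"dp":[0,0,-6],"yaw":0,"fingers":0},{"dp":[0,0,-5],"yaw":0,"fingers":0},{"dp":[0,0,-3],"yaw":0,"fingers":0},{"dp":[0,0,-2],"yaw":0,"fingers":0},{"dp":[0,0,-2],"yaw":0,"fingers":0},{"dp":[0,0,-2],"yaw":0,"fingers":0},{"dp":[0,0,-1],"yaw":0,"fingers":0},{"dp":[0,0,-1],"yaw":0,"fingers":0},{"dp":[0,0,-1],"yaw":0,"fingers":0}]'
python3 -m creep '[{"dp":[0,0,-1],"yaw":0,"fingers":0},{"dp":[0,0,-1],"yaw":0,"fingers":0},{"dp":[0,0,0],"yaw":0,"fingers":0},{"dp":[0,0,0],"yaw":0,"fingers":0}]'
```

```text
t: 8.98
tool_pos: [0.4985, 0.1054, 0.061]
tool_rot: [[-0.937, 0.348, 0.0], [0.348, 0.937, -0.0], [-0.0, 0.0, -1.0]]
contact_force: [0.3, -0.2, -0.5]
finger_gap: 0.0005
grip_force: 0.0
t: 9.73
tool_pos: [0.4981, 0.1061, 0.0373]
tool_rot: [[-0.938, 0.347, -0.0], [0.347, 0.938, -0.0], [0.0, -0.0, -1.0]]
contact_force: [-1.7, -0.6, 3.2]
finger_gap: -0.0002
grip_force: 1.3
t: 10.07
tool_pos: [0.4981, 0.1061, 0.0351]
tool_rot: [[-0.938, 0.347, -0.0], [0.347, 0.938, 0.0], [0.0, 0.0, -1.0]]
contact_force: [1.5, 0.0, 0.1]
finger_gap: 0.0
grip_force: 0.0
```

Lift straight up, then back toward the robot, and check the scene.

```bash
python3 -m creep '[{"dp":[0,0,10],"yaw":0,"fingers":0},{"dp":[0,0,25],"yaw":0,"fingers":0},{"dp":[0,0,35],"yaw":0,"fingers":0},{"dp":[0,0,35],"yaw":0,"fingers":0},{"dp":[0,0,35],"yaw":0,"fingers":0},{"dp":[-25,0,0],"yaw":0,"fingers":0},{"dp":[-25,0,0],"yaw":0,"fingers":0},{"dp":[-25,0,0],"yaw":0,"fingers":0},{"dp":[0,0,0],"yaw":0,"fingers":0},{"dp":[0,0,0],"yaw":0,"fingers":0}]'
python3 - <<'E'
from h import *
a=optics.capture('scene'); a0=cv2.imread('pics/scene0.png')[:,:,::-1].copy()
for uv in ((202,196),(129,167),(288,213),(384,216)):
    for x in (a0,a): print(uv,*cap(x,uv,12,140))
cv2.imwrite('pics/s5.png',cv2.resize(a[100:310,60:420],(792,462),interpolation=cv2.INTER_CUBIC)[:,:,::-1])
E
```

```text
t: 10.9
tool_pos: [0.4223, 0.1062, 0.1759]
tool_rot: [[-0.938, 0.347, 0.001], [0.347, 0.938, 0.0], [-0.001, 0.001, -1.0]]
contact_force: [1.5, 0.0, 0.1]
finger_gap: -0.0001
grip_force: 0.0
(202, 196) [201.38655462 193.69327731] [193 184  20  20 238]
(202, 196) [200.95348837 196.73837209] [193 190  16  14 172]
(129, 167) [128.85407725 164.17596567] [121 155  18  19 233]
(129, 167) [129.06081081 167.50675676] [122 162  15  12 148]
(288, 213) [288.14457831 210.87148594] [280 201  20  20 249]
(288, 213) [287.09189189 214.20540541] [279 207  17  15 185]
(384, 216) [386.78333333 213.525     ] [378 204  18  20 240]
(384, 216) [386.81300813 213.65447154] [378 204  18  20 246]
```

View pics/s5.png

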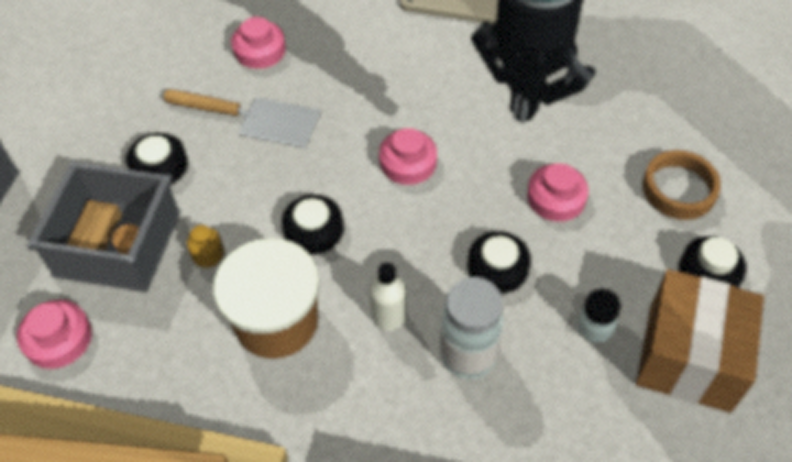

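The three caps at crop (311,213), (153,150) and (500,252) are down. The carton cap at (718,255) is still up, everything stands where it did, and the gripper is clear.

```bash
python3 -c "
from cell import bot; print(bot.sign_off())"
```

```text
the job is handed in; nothing more can be done
None
```

I pressed the tub, crate and jar caps down in that order, left the carton cap up with nothing visibly moved in the last picture, and handed the job in; no verdict came back.

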